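Check the brake levers of a timber trolley

TASK

Check the two trolley brake levers: with the outside of the fingers press the long lever in, away from you towards its bar, until it comes against its stop short of the bar, keep it there for a good second, then let it spring right out again. Then press the short lever in to its stop the same way and finish while still holding it there, so that the gap to the bar can be measured. Press firmly but without straining the levers, grip nothing and do not reach behind the blades, and leave the things lying around where they are.

Things in the scene. Friction and masses are not known exactly. Their poses are not given: they have to be found in the camera images.
- long_handle: Handle with the long lever, screwed to the bench: wooden foot 110 x 270 x 22 mm, two posts, a 250 mm bar with a black grip 35 mm thick, its axis 120 mm up. Origin on the bench under the bar's middle; y along the bar, z up; the lever is on its -x side, roughly towards the robot. Top at 143 mm. Left or right, place and yaw (up to 0.35 rad) vary.
- long_lever (a joint): Angle of the long lever about its upright pivot: 0 = fully out (at rest), 0.28 rad (16 deg) = against its stop. A return spring pushes it out; at the press point it takes about 2 N to start moving and 6.3 N to reach the stop, and the stop is rigid. There the blade's end still stands clear of the rubber grip by about 12 mm.
- long_pivot (a point): The long lever's pivot axis, at blade mid-height (120 mm up), 60 mm in front of the bar axis and 83 mm from the bar's middle towards the handle's +y.
- long_press (a point): Where to press: on the outer face of the long blade, at mid-height, 130 mm from the pivot. It moves with the lever. Its x axis points through the blade towards the bar (the way to press), y along the blade towards the pivot, z up. It travels about 36 mm from rest to stop. At rest the blade leans 0.15 rad away from the bar.
- long_tip (a point): The free end of the long lever's plain aluminium blade (rounded, 16 mm thick), which is 170 mm long from the pivot, 24 mm high (108 to 132 mm above the bench) and 10 mm thick. Axes as for long_press. Only the outer side of the blade is to be touched: it is not gripped or reached behind.
- short_handle: Handle with the short lever, screwed to the bench: wooden foot 110 x 210 x 22 mm, two posts, a 190 mm bar with a black grip 35 mm thick, its axis 120 mm up. Origin on the bench under the bar's middle; y along the bar, z up; the lever is on its -x side, roughly towards the robot. Top at 143 mm. Left or right, place and yaw (up to 0.35 rad) vary.
- short_lever (a joint): Angle of the short lever about its upright pivot: 0 = fully out (at rest), 0.34 rad (19 deg) = against its stop. A return spring pushes it out; at the press point it takes about 2 N to start moving and 6.3 N to reach the stop, and the stop is rigid. There the blade's end still stands clear of the rubber grip by about 15 mm.
- short_pivot (a point): The short lever's pivot axis, at blade mid-height (120 mm up), 60 mm in front of the bar axis and 53 mm from the bar's middle towards the handle's +y.
- short_press (a point): Where to press: on the outer face of the short blade, at mid-height, 80 mm from the pivot. It moves with the lever. Its x axis points through the blade towards the bar (the way to press), y along the blade towards the pivot, z up. It travels about 27 mm from rest to stop. At rest the blade leans 0.15 rad away from the bar.
- short_tip (a point): The free end of the short lever's plain aluminium blade (rounded, 16 mm thick), which is 105 mm long from the pivot, 24 mm high (108 to 132 mm above the bench) and 10 mm thick. Axes as for short_press. Only the outer side of the blade is to be touched: it is not gripped or reached behind.
- gouge: Leave alone: carving gouge lying on the bench, 235 mm long, 26 mm high. Origin under it.
- chisel: Leave alone: flat chisel lying on the bench, 235 mm long, 22 mm high. Origin under it.
- mallet: Leave alone: round wooden carver's mallet standing on its head, 84 mm across, 240 mm high. Origin under it.
- rosette: Leave alone: carved round wooden rosette, 90 mm across, 28 mm high. Origin under it.
- wax: Leave alone: small steel can of wax, 52 mm across, 75 mm high, standing between the two handles. Origin under it.
- offcut: Leave alone: wooden offcut 70 x 120 x 45 mm. Origin under it.
- mug: Leave alone: white mug 76 mm across, 90 mm high. Origin under it.

How it is judged:
By the outcome, as a careful person would: the job done as asked, in the order asked, and still so for the second after the job is handed in, while the arm keeps its last pose, push and grip.
It also fails if it takes over 56 s, if anything falls off the work surface, if the arm or the gripper's body presses on something with over 40 N, if the wrist force passes 120 N, or if a joint passes its speed limit or range.

ROBOT

A 6-joint arm with a two-finger parallel gripper is mounted at the origin on the work surface. World frame = base frame: x ahead of the robot, y to its left, z up, the work surface at z = 0. Lengths are in m, angles in rad, forces in N, time in s.
With the tool pointing down it reaches from about 0.375 to 0.9 m from the base axis. Payload 3.1 kg.
Tool frame: the origin (TCP) lies where the fingers leave the gripper's body, on its centre line; the fingertips stand 73 mm ahead of it and the grasp point (between the pads) lies 54 mm ahead of it; z points along the fingers, y is the line along which they close (so a half turn about z gives the same grasp; the last joint's range is limited). The gripper opens to 85 mm and grips with 20 to 120 N. Pads are 22 mm wide; open, the fingers measure 114 mm over their backs; the gripper's body (76 mm by 85 mm) begins 54 mm behind the grasp point. The pads swing forward as they close: fully open they stand 13 mm farther back than shut.
Start: joints at [-1.391, 0.527, 1.433, -0, 1.181, -0.178], TCP at [0.219, -0.585, 0.304] pointing down, gripper open.
Joint ranges: [-3.08, 3.08], [-0.75, 2.2], [0.22, 2.44], [-1.43, 4.57], [0, 2.65], [-2.85, 2.85]. Speed limits (rad/s): [2.79, 2.79, 3.14, 3.14, 3.14, 3.14].

INTERFACE

Orientations are given as a unit quaternion [x, y, z, w].
In Python, from station import manip gives the robot as it stands.
- The arm moves only by the shell command python3 -m crank 'ROWS' [FORCE]. ROWS is JSON, a list of rows, each an object with "dp": the shift along the tool's x, y, z normalised to -1 to 1, where 1 is 50 cm, a list of three; "delta_rot": the turn, a rotation vector about the tool's x, y, z normalised to -1 to 1, where 1 is 2 pi rad, a list of three; "fingers": the opening, from -1 (shut) to 1 (fully open). A call has 1 to 12 rows; each row shifts and turns the commanded pose from where the row before left it, along the tool's axes as they then stand; what a row does not reach is not made up. A row lasts 1/12 s, in which the tool goes at most 41.7 mm and 7.16 degrees, less where a joint would pass 70% of its speed; a pose out of reach is approached as far as the arm can. A call with a number of a shift or a turn outside -1 to 1 is refused whole. A call with a gripper value outside its range is refused whole. The fingers move at their own pace and stop on an object; FORCE is the grip in N (left out, the last holds). Time passes only in rows, so rows that do not move let the fingers close. It gives the time, the measured TCP pose, the force, the opening and the grip force at its end, in the units of the state.
- manip.sense(): the state, without advancing time (a new reading comes with each control period).
- manip.snapshot(name): name is "scene" or "top" or "wrist"; returns (picture, depth): 420x560x3 uint8, red, green, blue; 420x560 float32, m along the optical axis (not along the pixel's ray), 0 where there is no reading.
- manip.camera_model(name): a dict with "fx", "fy", "cx", "cy" (pixels), "origin" and "attitude" of the camera in the world. Camera axes: x right, y up, looking along -z (the intrinsics and any distortion apply to the point x, -y, -z); pixel columns grow to the right and rows downward; lengths in m; the calibration is good to about 2 mm. A picture is of the moment at which its call begins: read the wrist's pose just before it. camera_model takes no time and is no camera call; for the wrist camera it gives the pose at the moment of the call.
- manip.sign_off(): hands the job in; it is judged then, once.
The state is a dict: "t": time; "q": joint angles; "qd": joint speeds; "tau": joint torques, N m; "tcp_pos": TCP position; "tool_rot": TCP orientation; "force": force on the tool from outside, world axes, zero at the start; "ft_torque": the same for the moment, N m; "finger_gap": opening from 0.0 (shut) to 1.0 (fully open); "gripper_force": force on a finger pad.
Only numpy, scipy, OpenCV 4.12 (cv2) and the standard library are available. Lean on these libraries where they do the work, as an engineer would, in place of code of your own. Each camera call takes 0.05 s, during which the arm holds its last target. There are 200 camera calls.

## Working session

There is one attempt and no reset: what is moved stays moved. The work goes in short steps, Python scripts to look and compute and a shell command to move; the robot and the scene stay as the last step left them, time stands still between calls to the robot, and variables do not carry over. Pictures are saved under pics/ and viewed, at most 10 in all, crops included, and the job is handed in when it is done.

```bash
mkdir -p pics; ls; cat > h.py <<'E'
import numpy as np,cv2
from station import manip
from scipy.spatial.transform import Rotation as R
def att(c):
    a=np.array(c["attitude"]); return a if a.shape==(3,3) else R.from_quat(a).as_matrix()
def cloud(n):
    c=manip.camera_model(n); p,d=manip.snapshot(n)
    v,u=np.mgrid[0:420,0:560]
    P=np.stack([(u-c["cx"])/c["fx"]*d,-(v-c["cy"])/c["fy"]*d,-d],-1)
    return p,d,P@att(c).T+np.array(c["origin"])
E
python3 - <<'E'
from h import *
for n in("top","scene"):
    p,d,W=cloud(n); c=manip.camera_model(n); print(c)
    np.savez(n,p=p,d=d,W=W)
    cv2.imwrite(f"pics/{n}.png",cv2.resize(p[...,::-1],(800,600)))
print(manip.sense())
E
```

```text
pics
{'fx': 523.8911687411727, 'fy': 523.8911687411727, 'cx': 275.08158039544804, 'cy': 215.40496406971744, 'origin': array([ 0.50515384, -0.01967547,  1.45063701]), 'attitude': array([ 0.01354555, -0.01199997, -0.69803198,  0.71583788])}
{'fx': 408.2456917190332, 'fy': 408.2456917190332, 'cx': 282.03312082431626, 'cy': 207.56751248944613, 'origin': array([1.11028104, 0.49153004, 0.74839649]), 'attitude': array([0.15888614, 0.38150333, 0.83996565, 0.35166477])}
{'t': 0.1, 'q': array([-1.39152639e+00,  5.28409624e-01,  1.43378708e+00, -3.15940991e-05,
        1.18139572e+00, -1.78513663e-01]), 'qd': array([ 7.67715939e-04, -2.66789495e-03, -1.69241834e-03, -6.27969435e-04,
        4.80755946e-04,  1.30184087e-05]), 'tau': array([-3.66614895e-04, -4.43303883e+01, -1.78586072e+01, -2.20536672e-04,
        3.87252570e-03,  1.98745238e-05]), 'tcp_pos': array([ 0.21879568, -0.58490891,  0.30300484]), 'tool_rot': array([ 9.84039928e-01,  1.77944993e-01, -1.49865185e-05, -9.99878748e-04]), 'force': array([-0.39289269, -0.49627757, -0.23367901]), 'ft_torque': array([-0.04264223, -0.01331985, -0.04683872]), 'gripper_force': 0.0, 'finger_gap': 0.9981251028972088}
```

View pics/top.png

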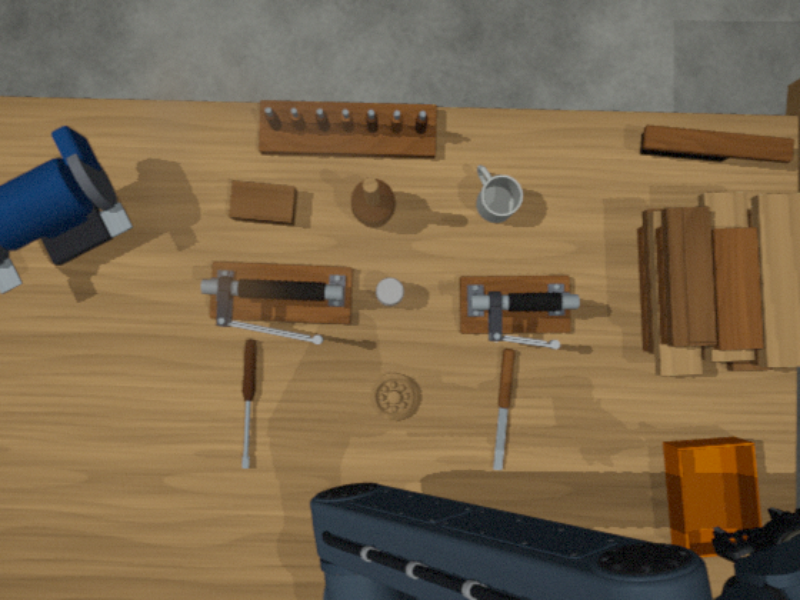

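View pics/scene.png

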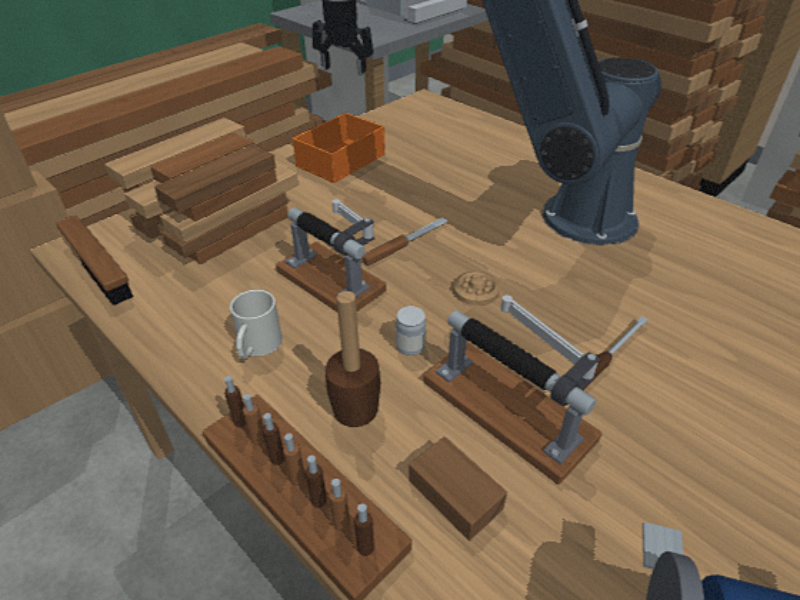

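The top view (800x600) shows the long handle on the left (+y), with its pivot at about (225,322) and tip at (318,340). The short one is on the right, with pivot (497,335) and tip (556,344). The gouge, chisel and rosette lie on the robot's side. Next I'll fit the blades from depth.

```bash
cat > fit.py <<'E'
from h import *
def analyse(W,pp,tp,L,press,name):
    # pp,tp: approx pivot/tip (world xy)
    m=(W[...,2]>.112)&(W[...,2]<.137)
    d=tp-pp; l=np.linalg.norm(d); d=d/l; n=np.array([-d[1],d[0]])
    r=W[...,:2]-pp; a=r@d; b=r@n
    s=m&(a>.03)&(a<L+.02)&(abs(b)<.015)
    q=W[s]; c=q[:,:2].mean(0); u,_,vt=np.linalg.svd(q[:,:2]-c); e=vt[0]*np.sign(vt[0]@d)
    al=(q[:,:2]-c)@e
    print(name,"n",len(q),"z",np.percentile(q[:,2],[5,50,95]).round(4),"dir",e.round(3),"end",(c+e*al.max()).round(4))
    tip=c+e*(al.max()-.008)
    pdir=np.array([-e[1],e[0]]); pdir*=np.sign(pdir[0])
    pr=tip-e*(L-press)-pdir*.005
    print(" tip",tip.round(4),"pivot",(tip-e*L).round(4),"press",pr.round(4),"pressdir",pdir.round(3),"yaw",np.arctan2(pdir[1],pdir[0]).round(3))
    return pr,pdir
if __name__=="__main__":
    c=manip.camera_model("top"); 
    def ray(u,v,z):
        k=att(c)@np.array([(u*.7-c["cx"])/c["fx"],-(v*.7-c["cy"])/c["fy"],-1]); o=np.array(c["origin"]); return (o+k*(z-o[2])/k[2])[:2]
    W=np.load("top.npz")["W"]
    for nm,P,T,L,pr in(("long",(222,322),(318,340),.17,.13),("short",(496,335),(556,344),.105,.08)):
        p,t=ray(*P,.132),ray(*T,.132); print(nm,p.round(4),t.round(4),np.linalg.norm(p-t).round(4))
        analyse(W,p,t,L,pr,nm)
    for nm,A,B in(("longbar",(203,285),(344,292)),("shortbar",(472,302),(578,302))):
        a,b=ray(*A,.12),ray(*B,.12); print(nm,a.round(4),b.round(4),np.linalg.norm(a-b).round(3),np.arctan2(*(a-b)).round(3))
    print("bench z",W[250,80:300:40,2].round(4))
E
python3 fit.py
```

```text
long [0.52   0.2844] [0.4926 0.1143] 0.1723
long n 241 z [0.1264 0.131  0.135 ] dir [-0.166 -0.986] end [0.4921 0.108 ]
 tip [0.4935 0.1159] pivot [0.5217 0.2835] press [0.4952 0.1562] pressdir [ 0.986 -0.166] yaw -0.167
short [ 0.5093 -0.1987] [ 0.4961 -0.3045] 0.1066
short n 135 z [0.1241 0.1307 0.1358] dir [-0.083 -0.997] end [ 0.4957 -0.3099]
 tip [ 0.4964 -0.3019] pivot [ 0.5052 -0.1973] press [ 0.4935 -0.2766] pressdir [ 0.997 -0.083] yaw -0.083
longbar [0.5852 0.3233] [0.579  0.0717] 0.252 0.025
shortbar [ 0.5669 -0.1565] [ 0.5717 -0.3449] 0.189 -0.025
bench z [-0.0061  0.0022 -0.0027 -0.0065 -0.0063  0.0003]
```

```bash
python3 -m crank '[{"dp":[0.07,-0.0413,0],"delta_rot":[0,0,0],"fingers":-1},{"dp":[0.07,-0.0413,0],"delta_rot":[0,0,0],"fingers":-1},{"dp":[0.07,-0.0413,0],"delta_rot":[0,0,0],"fingers":-1},{"dp":[0.07,-0.0413,0],"delta_rot":[0,0,0],"fingers":-1},{"dp":[0.07,-0.0413,0],"delta_rot":[0,0,0],"fingers":-1},{"dp":[0.07,-0.0413,0],"delta_rot":[0,0,0],"fingers":-1},{"dp":[0.07,-0.0413,0],"delta_rot":[0,0,0],"fingers":-1},{"dp":[0.07,-0.0413,0],"delta_rot":[0,0,0],"fingers":-1},{"dp":[0.07,-0.0413,0],"delta_rot":[0,0,0],"fingers":-1}]' 40
python3 -m crank '[{"dp":[0.0266,-0.0712,0],"delta_rot":[0,0,0],"fingers":-1},{"dp":[0.0266,-0.0712,0],"delta_rot":[0,0,0],"fingers":-1},{"dp":[0.0266,-0.0712,0],"delta_rot":[0,0,0],"fingers":-1},{"dp":[0.0266,-0.0712,0],"delta_rot":[0,0,0],"fingers":-1},{"dp":[0.0266,-0.0712,0],"delta_rot":[0,0,0],"fingers":-1},{"dp":[0.0266,-0.0712,0],"delta_rot":[0,0,0],"fingers":-1},{"dp":[0.0266,-0.0712,0],"delta_rot":[0,0,0],"fingers":-1},{"dp":[0.0266,-0.0712,0],"delta_rot":[0,0,0],"fingers":-1},{"dp":[0.0266,-0.0712,0],"delta_rot":[0,0,0],"fingers":-1},{"dp":[0.0266,-0.0712,0],"delta_rot":[0,0,0],"fingers":-1},{"dp":[0.0266,-0.0712,0],"delta_rot":[0,0,0],"fingers":-1},{"dp":[0.0266,-0.0712,0],"delta_rot":[0,0,0],"fingers":-1}]' 40
python3 -m crank '[{"dp":[0,0,0],"delta_rot":[0,0,-0.0195],"fingers":-1},{"dp":[0,0,0],"delta_rot":[0,0,-0.0195],"fingers":-1},{"dp":[0,0,0],"delta_rot":[0,0,-0.0195],"fingers":-1},{"dp":[0,0,0],"delta_rot":[0,0,-0.0195],"fingers":-1},{"dp":[0,0,0],"delta_rot":[0,0,-0.0195],"fingers":-1},{"dp":[0,0,0],"delta_rot":[0,0,-0.0195],"fingers":-1},{"dp":[0,0,0],"delta_rot":[0,0,-0.0195],"fingers":-1},{"dp":[0,0,0],"delta_rot":[0,0,-0.0195],"fingers":-1},{"dp":[0,0,0],"delta_rot":[0,0,-0.0195],"fingers":-1},{"dp":[0,0,0],"delta_rot":[0,0,0],"fingers":-1}]' 40
python3 - <<'E'
from h import *
s=manip.sense(); print(s["q"].round(3),R.from_quat(s["tool_rot"]).as_matrix().round(3))
for n in("wrist","top"):
    p,d,W=cloud(n); np.savez(n+"2",p=p,d=d,W=W); cv2.imwrite(f"pics/{n}2.png",cv2.resize(p[...,::-1],(800,600)))
E
```

```text
t: 0.85
tcp_pos: [0.4496, -0.2991, 0.3036]
tool_rot: [0.984, 0.178, -0.0, -0.0]
force: [-0.0, -0.1, -1.1]
finger_gap: -0.006
gripper_force: 0.0
t: 1.85
tcp_pos: [0.4481, 0.1569, 0.3038]
tool_rot: [0.984, 0.178, -0.0, 0.0]
force: [-0.4, -0.4, -0.3]
finger_gap: 0.003
gripper_force: 0.0
t: 2.68
tcp_pos: [0.4485, 0.155, 0.3036]
tool_rot: [0.744, 0.668, -0.0, -0.0]
force: [0.5, -0.3, -0.1]
finger_gap: 0.001
gripper_force: 0.0
[0.097 0.327 1.799 0.    1.017 0.205] [[ 0.108  0.994 -0.001]
 [ 0.994 -0.108 -0.   ]
 [-0.    -0.001 -1.   ]]
```

View pics/wrist2.png

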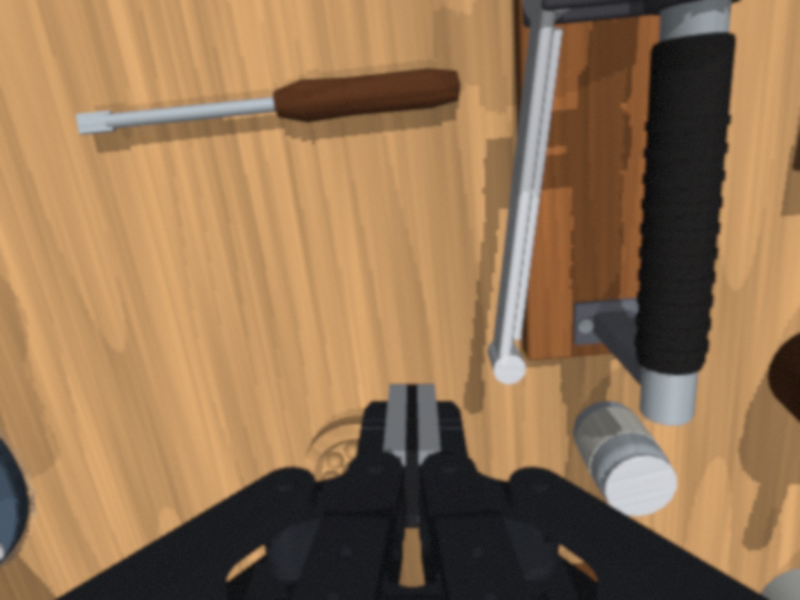

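The wrist view shows the long blade running from (545,20) to its tip at (508,368). The closed fingers point at (412,400), and their knuckles widen toward the body. I'll measure the finger profile and refine the blade fit from this cloud.

```bash
python3 - <<'E'
from fit import *
W=np.load("wrist2.npz")["W"]; s=manip.sense(); M=R.from_quat(s["tool_rot"]).as_matrix()
T=(W-s["tcp_pos"])@M
ok=np.load("wrist2.npz")["d"]>0
for z in np.arange(-.02,.08,.008):
    m=ok&(T[...,2]>z)&(T[...,2]<z+.008)&(abs(T[...,1])<.08)&(abs(T[...,0])<.08)
    if m.any(): print(round(z,3),m.sum(),T[m][:,:2].min(0).round(4),T[m][:,:2].max(0).round(4))
analyse(W,np.array([.5217,.2835]),np.array([.4935,.1159]),.17,.13,"long wrist")
for f in("top2","scene"):
  analyse(np.load(f+".npz")["W"],np.array([.5217,.2835]),np.array([.4935,.1159]),.17,.13,f)
analyse(np.load("scene.npz")["W"],np.array([.5052,-.1973]),np.array([.4964,-.3019]),.105,.08,"short scene")
E
```

```text
-0.02 1 [0.0181 0.0047] [0.0181 0.0047]
-0.012 4631 [ 0.0092 -0.0568] [0.0184 0.0552]
-0.004 8322 [ 0.0011 -0.0553] [0.0188 0.0536]
0.004 5047 [-0.0083 -0.0484] [0.0182 0.0488]
0.012 8395 [-0.0117 -0.0425] [0.0146 0.0409]
0.02 3974 [-0.0127 -0.0363] [0.0145 0.0346]
0.028 1416 [-0.0118 -0.0278] [0.0143 0.0263]
0.036 747 [-0.0107 -0.0144] [0.0117 0.0128]
0.044 856 [ 0.0056 -0.0144] [0.0119 0.0128]
0.052 733 [ 0.006  -0.0144] [0.0117 0.0129]
0.06 519 [ 0.0061 -0.0142] [0.0118 0.0126]
0.068 44 [ 0.01   -0.0074] [0.0113 0.0056]
long wrist n 4456 z [0.1159 0.1306 0.1327] dir [-0.163 -0.987] end [0.4892 0.1087]
 tip [0.4905 0.1166] pivot [0.5183 0.2843] press [0.4921 0.1568] pressdir [ 0.987 -0.163] yaw -0.164
top2 n 191 z [0.1238 0.1314 0.1354] dir [-0.164 -0.986] end [0.4925 0.1082]
 tip [0.4938 0.1161] pivot [0.5217 0.2838] press [0.4955 0.1564] pressdir [ 0.986 -0.164] yaw -0.165
scene n 532 z [0.1135 0.1267 0.1319] dir [-0.162 -0.987] end [0.4942 0.1101]
 tip [0.4955 0.118 ] pivot [0.523  0.2858] press [0.4971 0.1583] pressdir [ 0.987 -0.162] yaw -0.162
short scene n 146 z [0.1132 0.1266 0.1317] dir [-0.098 -0.995] end [ 0.4972 -0.3084]
 tip [ 0.4979 -0.3005] pivot [ 0.5082 -0.196 ] press [ 0.4954 -0.2751] pressdir [ 0.995 -0.098] yaw -0.098
```

```bash
python3 -m crank '[{"dp":[0,0,0.0633],"delta_rot":[0,0,0],"fingers":-1},{"dp":[0,0,0.0633],"delta_rot":[0,0,0],"fingers":-1},{"dp":[0,0,0.0633],"delta_rot":[0,0,0],"fingers":-1},{"dp":[0,0,0.0633],"delta_rot":[0,0,0],"fingers":-1},{"dp":[0,0,0],"delta_rot":[0,0,0],"fingers":-1},{"dp":[0.0015,0.014,0],"delta_rot":[0,0,0],"fingers":-1},{"dp":[0.0015,0.014,0],"delta_rot":[0,0,0],"fingers":-1},{"dp":[0.0015,0.014,0],"delta_rot":[0,0,0],"fingers":-1},{"dp":[0,0,0],"delta_rot":[0,0,0],"fingers":-1},{"dp":[0,0,0],"delta_rot":[0,0,0],"fingers":-1}]'
python3 - <<'E'
from h import *
p,d,W=cloud("scene"); cv2.imwrite("pics/s3.png",cv2.resize(p[150:380,200:500,::-1],(782,600),interpolation=cv2.INTER_CUBIC))
s=[manip.sense()["force"] for _ in range(3)]; print(s)
E
```

```text
t: 3.62
tcp_pos: [0.4715, 0.155, 0.179]
tool_rot: [0.745, 0.667, 0.002, 0.001]
force: [0.0, -0.9, 0.2]
finger_gap: -0.0
gripper_force: 0.0
[array([-0.70527311, -0.07674938, -0.00887039]), array([-0.70527311, -0.07674938, -0.00887039]), array([-0.70527311, -0.07674938, -0.00887039])]
```

View pics/s3.png

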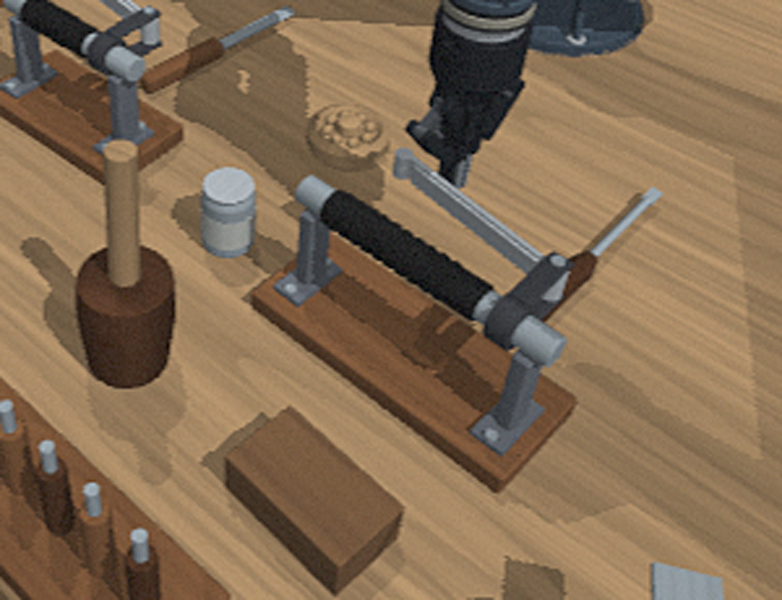

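The closed finger stands on the robot's side of the blade, around (460,175) in this crop, clear of everything. Now I'll press slowly.

```bash
python3 -m crank '[{"dp":[0,0.006,0],"delta_rot":[0,0,0],"fingers":-1},{"dp":[0,0.006,0],"delta_rot":[0,0,0],"fingers":-1},{"dp":[0,0.006,0],"delta_rot":[0,0,0],"fingers":-1},{"dp":[0,0.006,0],"delta_rot":[0,0,-0.0025],"fingers":-1},{"dp":[0,0.006,0],"delta_rot":[0,0,-0.0025],"fingers":-1},{"dp":[0,0.006,0],"delta_rot":[0,0,-0.0025],"fingers":-1},{"dp":[0,0.006,0],"delta_rot":[0,0,-0.0025],"fingers":-1},{"dp":[0,0.006,0],"delta_rot":[0,0,-0.0025],"fingers":-1},{"dp":[0,0.006,0],"delta_rot":[0,0,-0.0025],"fingers":-1},{"dp":[0,0.006,0],"delta_rot":[0,0,-0.0025],"fingers":-1},{"dp":[0,0,0],"delta_rot":[0,0,0],"fingers":-1}]'
python3 -m crank '[{"dp":[0,0.004,0],"delta_rot":[0,0,-0.0025],"fingers":-1},{"dp":[0,0.004,0],"delta_rot":[0,0,-0.0025],"fingers":-1},{"dp":[0,0,0],"delta_rot":[0,0,0],"fingers":-1}]'
python3 -m crank '[{"dp":[0,0.004,0],"delta_rot":[0,0,-0.0025],"fingers":-1},{"dp":[0,0.002,0],"delta_rot":[0,0,-0.0025],"fingers":-1},{"dp":[0,0,0],"delta_rot":[0,0,0],"fingers":-1}]'
```

```text
t: 4.58
tcp_pos: [0.4998, 0.1524, 0.177]
tool_rot: [0.707, 0.707, -0.001, -0.0]
force: [-4.9, -1.8, -0.9]
finger_gap: 0.002
gripper_force: 2.1
t: 4.83
tcp_pos: [0.5033, 0.1525, 0.177]
tool_rot: [0.696, 0.718, -0.001, -0.0]
force: [-4.9, -2.6, -1.7]
finger_gap: -0.004
gripper_force: 2.3
t: 5.08
tcp_pos: [0.506, 0.1525, 0.177]
tool_rot: [0.684, 0.729, -0.001, -0.001]
force: [-4.7, -2.9, 0.3]
finger_gap: 0.002
gripper_force: 2.4
```

```bash
for i in 1 ; do python3 -m crank '[{"dp":[0,0.004,0],"delta_rot":[0,0,0],"fingers":-1},{"dp":[0,0.004,0],"delta_rot":[0,0,0],"fingers":-1},{"dp":[0,0,0],"delta_rot":[0,0,0],"fingers":-1}]'; done
python3 -m crank '[{"dp":[0,0.004,0],"delta_rot":[0,0,0],"fingers":-1},{"dp":[0,0,0],"delta_rot":[0,0,0],"fingers":-1}]'
python3 -m crank '[{"dp":[0,0.003,0],"delta_rot":[0,0,0],"fingers":-1},{"dp":[0,0,0],"delta_rot":[0,0,0],"fingers":-1}]'
python3 -m crank '[{"dp":[0,0.002,0],"delta_rot":[0,0,0],"fingers":-1},{"dp":[0,0,0],"delta_rot":[0,0,0],"fingers":-1}]'
```

```text
t: 5.33
tcp_pos: [0.5099, 0.1526, 0.177]
tool_rot: [0.684, 0.729, -0.001, -0.001]
force: [-5.5, -4.1, 0.2]
finger_gap: -0.002
gripper_force: 2.7
t: 5.5
tcp_pos: [0.5117, 0.1526, 0.177]
tool_rot: [0.684, 0.729, -0.002, -0.001]
force: [-6.1, -3.3, 0.8]
finger_gap: -0.002
gripper_force: 2.9
t: 5.67
tcp_pos: [0.513, 0.1527, 0.177]
tool_rot: [0.684, 0.729, -0.002, -0.001]
force: [-5.9, -4.3, 1.3]
finger_gap: 0.0
gripper_force: 3.0
t: 5.83
tcp_pos: [0.5138, 0.1528, 0.1769]
tool_rot: [0.684, 0.729, -0.002, -0.001]
force: [-7.2, -4.0, 1.6]
finger_gap: -0.003
gripper_force: 3.1
```

```bash
python3 -m crank '[{"dp":[0,0.002,0],"delta_rot":[0,0,0],"fingers":-1},{"dp":[0,0,0],"delta_rot":[0,0,0],"fingers":-1}]'
python3 -m crank '[{"dp":[0,0.002,0],"delta_rot":[0,0,0],"fingers":-1},{"dp":[0,0,0],"delta_rot":[0,0,0],"fingers":-1}]'
```

```text
t: 6.0
tcp_pos: [0.5148, 0.1528, 0.1769]
tool_rot: [0.684, 0.729, -0.002, -0.001]
force: [-5.8, -4.0, 0.0]
finger_gap: 0.005
gripper_force: 3.2
t: 6.17
tcp_pos: [0.5157, 0.1529, 0.177]
tool_rot: [0.684, 0.729, -0.002, -0.001]
force: [-5.7, -4.8, 0.4]
finger_gap: -0.007
gripper_force: 3.3
```

```bash
python3 -m crank '[{"dp":[0,0.002,0],"delta_rot":[0,0,0],"fingers":-1},{"dp":[0,0,0],"delta_rot":[0,0,0],"fingers":-1}]'
python3 -m crank '[{"dp":[0,0.002,0],"delta_rot":[0,0,0],"fingers":-1},{"dp":[0,0,0],"delta_rot":[0,0,0],"fingers":-1}]'
python3 - <<'E'
from fit import *
p,d,W=cloud("wrist"); 
m=0
analyse(W,np.array([.520,.284]),np.array([.539,.115]),.17,.13,"w")
p,d,W=cloud("top"); analyse(W,np.array([.520,.284]),np.array([.539,.115]),.17,.13,"t")
p,d,W=cloud("scene"); analyse(W,np.array([.520,.284]),np.array([.539,.115]),.17,.13,"s")
E
```

```text
t: 6.33
tcp_pos: [0.5167, 0.1529, 0.177]
tool_rot: [0.684, 0.729, -0.002, -0.001]
force: [-6.9, -4.2, 1.1]
finger_gap: 0.001
gripper_force: 3.3
t: 6.5
tcp_pos: [0.5172, 0.153, 0.1769]
tool_rot: [0.684, 0.729, -0.002, -0.002]
force: [-7.1, -3.9, 2.3]
finger_gap: 0.001
gripper_force: 3.8
w n 11436 z [0.1192 0.1308 0.1328] dir [ 0.082 -0.997] end [0.5325 0.1477]
 tip [0.5318 0.1557] pivot [0.518  0.3251] press [0.5236 0.1951] pressdir [0.997 0.082] yaw 0.082
t n 31 z [0.1128 0.1309 0.1363] dir [-0.679 -0.734] end [0.5374 0.1077]
 tip [0.5428 0.1136] pivot [0.6583 0.2383] press [0.5663 0.1463] pressdir [ 0.734 -0.679] yaw -0.747
s n 631 z [0.1137 0.1265 0.1318] dir [ 0.11  -0.994] end [0.5428 0.108 ]
 tip [0.5419 0.116 ] pivot [0.5232 0.285 ] press [0.5325 0.1552] pressdir [0.994 0.11 ] yaw 0.11
```

```bash
python3 -m crank '[{"dp":[0,0.002,0],"delta_rot":[0,0,0],"fingers":-1},{"dp":[0,0,0],"delta_rot":[0,0,0],"fingers":-1}]'
python3 -m crank '[{"dp":[0,0.002,0],"delta_rot":[0,0,0],"fingers":-1},{"dp":[0,0,0],"delta_rot":[0,0,0],"fingers":-1}]'
```

```text
t: 6.82
tcp_pos: [0.5174, 0.153, 0.1769]
tool_rot: [0.684, 0.729, -0.003, -0.002]
force: [-9.1, -5.1, 4.1]
finger_gap: 0.0
gripper_force: 4.5
t: 6.98
tcp_pos: [0.5177, 0.153, 0.1769]
tool_rot: [0.684, 0.729, -0.004, -0.003]
force: [-9.0, -5.0, 5.2]
finger_gap: -0.001
gripper_force: 5.3
```

The TCP stalled while force rose, so the long lever is on its stop. I'll add a little push and hold about 1.7 s.

```bash
python3 -m crank '[{"dp":[0,0.002,0],"delta_rot":[0,0,0],"fingers":-1},{"dp":[0,0,0],"delta_rot":[0,0,0],"fingers":-1},{"dp":[0,0,0],"delta_rot":[0,0,0],"fingers":-1},{"dp":[0,0,0],"delta_rot":[0,0,0],"fingers":-1},{"dp":[0,0,0],"delta_rot":[0,0,0],"fingers":-1},{"dp":[0,0,0],"delta_rot":[0,0,0],"fingers":-1},{"dp":[0,0,0],"delta_rot":[0,0,0],"fingers":-1},{"dp":[0,0,0],"delta_rot":[0,0,0],"fingers":-1},{"dp":[0,0,0],"delta_rot":[0,0,0],"fingers":-1},{"dp":[0,0,0],"delta_rot":[0,0,0],"fingers":-1}]'
python3 -m crank '[{"dp":[0,0,0],"delta_rot":[0,0,0],"fingers":-1},{"dp":[0,0,0],"delta_rot":[0,0,0],"fingers":-1},{"dp":[0,0,0],"delta_rot":[0,0,0],"fingers":-1},{"dp":[0,0,0],"delta_rot":[0,0,0],"fingers":-1},{"dp":[0,0,0],"delta_rot":[0,0,0],"fingers":-1},{"dp":[0,0,0],"delta_rot":[0,0,0],"fingers":-1},{"dp":[0,0,0],"delta_rot":[0,0,0],"fingers":-1},{"dp":[0,0,0],"delta_rot":[0,0,0],"fingers":-1},{"dp":[0,0,0],"delta_rot":[0,0,0],"fingers":-1},{"dp":[0,0,0],"delta_rot":[0,0,0],"fingers":-1}]'
python3 - <<'E'
from fit import *
p,d,W=cloud("scene"); analyse(W,np.array([.520,.284]),np.array([.539,.115]),.17,.13,"s")
cv2.imwrite("pics/s4.png",cv2.resize(p[150:380,200:500,::-1],(782,600),interpolation=cv2.INTER_CUBIC))
E
```

```text
t: 7.82
tcp_pos: [0.5178, 0.153, 0.1769]
tool_rot: [0.684, 0.729, -0.005, -0.003]
force: [-11.0, -5.7, 6.2]
finger_gap: 0.001
gripper_force: 6.0
t: 8.65
tcp_pos: [0.5178, 0.153, 0.1769]
tool_rot: [0.684, 0.729, -0.005, -0.003]
force: [-12.1, -5.2, 6.1]
finger_gap: -0.004
gripper_force: 6.0
s n 632 z [0.1136 0.1267 0.1319] dir [ 0.116 -0.993] end [0.5436 0.108 ]
 tip [0.5427 0.116 ] pivot [0.523  0.2848] press [0.5331 0.1551] pressdir [0.993 0.116] yaw 0.116
```

View pics/s4.png

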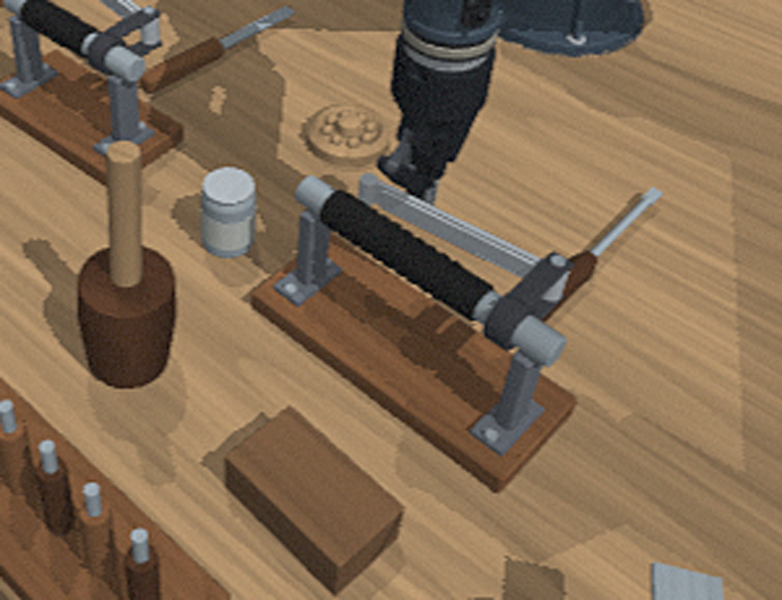

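The long blade sits at its stop (angle ≈ 0.278 from the fit), with its end clear of the grip near (370,190). Now I'll release it, lift and check that it springs back.

```bash
python3 -m crank '[{"dp":[0,-0.012,0],"delta_rot":[0,0,0],"fingers":-1},{"dp":[0,-0.016,0],"delta_rot":[0,0,0],"fingers":-1},{"dp":[0,-0.02,0],"delta_rot":[0,0,0],"fingers":-1},{"dp":[0,-0.02,0],"delta_rot":[0,0,0],"fingers":-1},{"dp":[0,-0.02,0],"delta_rot":[0,0,0],"fingers":-1},{"dp":[0,-0.02,0],"delta_rot":[0,0,0],"fingers":-1},{"dp":[0,-0.02,0],"delta_rot":[0,0,0],"fingers":-1},{"dp":[0,0,0],"delta_rot":[0,0,0],"fingers":-1},{"dp":[0,0,-0.05],"delta_rot":[0,0,0],"fingers":-1},{"dp":[0,0,-0.05],"delta_rot":[0,0,0],"fingers":-1},{"dp":[0,0,-0.05],"delta_rot":[0,0,0],"fingers":-1},{"dp":[0,0,0],"delta_rot":[0,0,0],"fingers":-1}]'
python3 -m crank '[{"dp":[-0.0776,-0.005,0],"delta_rot":[0,0,0],"fingers":-1},{"dp":[-0.0776,-0.005,0],"delta_rot":[0,0,0],"fingers":-1},{"dp":[-0.0776,-0.005,0],"delta_rot":[0,0,0],"fingers":-1},{"dp":[-0.0776,-0.005,0],"delta_rot":[0,0,0],"fingers":-1},{"dp":[-0.0776,-0.005,0],"delta_rot":[0,0,0],"fingers":-1},{"dp":[-0.0776,-0.005,0],"delta_rot":[0,0,0],"fingers":-1},{"dp":[-0.0776,-0.005,0],"delta_rot":[0,0,0],"fingers":-1},{"dp":[-0.0776,-0.005,0],"delta_rot":[0,0,0],"fingers":-1},{"dp":[-0.0776,-0.005,0],"delta_rot":[0,0,0],"fingers":-1},{"dp":[-0.0776,-0.005,0],"delta_rot":[0,0,0],"fingers":-1},{"dp":[-0.0776,-0.005,0],"delta_rot":[0,0,0.0175],"fingers":-1},{"dp":[0,0,0],"delta_rot":[0,0,0],"fingers":-1}]'
python3 - <<'E'
from fit import *
p,d,W=cloud("scene"); analyse(W,np.array([.520,.284]),np.array([.4935,.1159]),.17,.13,"long s")
analyse(W,np.array([.5052,-.1973]),np.array([.4964,-.3019]),.105,.08,"short s")
p,d,W=cloud("wrist"); analyse(W,np.array([.5052,-.1973]),np.array([.4964,-.3019]),.105,.08,"short w")
cv2.imwrite("pics/w5.png",cv2.resize(p[...,::-1],(800,600)))
E
```

```text
t: 9.7
tcp_pos: [0.4618, 0.15, 0.2567]
tool_rot: [0.685, 0.729, 0.004, 0.004]
force: [-0.2, -0.6, 1.1]
finger_gap: 0.003
gripper_force: 0.0
t: 10.7
tcp_pos: [0.4592, -0.2866, 0.2527]
tool_rot: [0.727, 0.687, -0.001, 0.005]
force: [0.4, -0.3, 0.6]
finger_gap: 0.004
gripper_force: 0.0
long s n 542 z [0.1134 0.1266 0.1317] dir [-0.164 -0.987] end [0.4942 0.1101]
 tip [0.4955 0.118 ] pivot [0.5234 0.2857] press [0.4971 0.1583] pressdir [ 0.987 -0.164] yaw -0.164
short s n 145 z [0.1133 0.1268 0.1312] dir [-0.103 -0.995] end [ 0.4968 -0.3097]
 tip [ 0.4976 -0.3018] pivot [ 0.5084 -0.1973] press [ 0.4952 -0.2764] pressdir [ 0.995 -0.103] yaw -0.103
short w n 3576 z [0.1163 0.1308 0.1327] dir [-0.1   -0.995] end [ 0.492  -0.3107]
 tip [ 0.4928 -0.3027] pivot [ 0.5033 -0.1982] press [ 0.4903 -0.2773] pressdir [ 0.995 -0.1  ] yaw -0.1
```

View pics/w5.png

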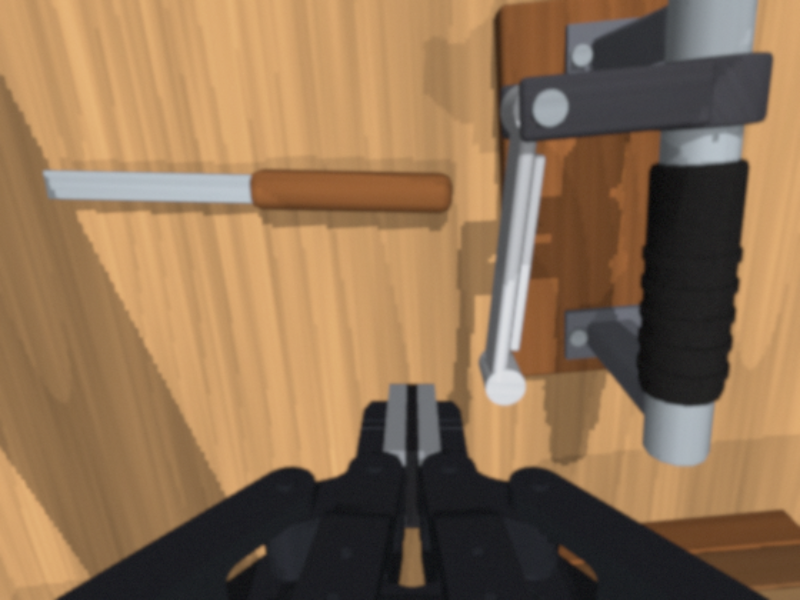

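The long lever is back at rest (yaw -0.164, as at the start). The wrist view shows the short blade from (520,110) to its tip at (503,385), with the fingers about 20 mm on its outer side. Now I'll lower and press.

```bash
python3 -m crank '[{"dp":[0.0053,0,0.038],"delta_rot":[0,0,0],"fingers":-1},{"dp":[0.0053,0,0.038],"delta_rot":[0,0,0],"fingers":-1},{"dp":[0.0053,0,0.038],"delta_rot":[0,0,0],"fingers":-1},{"dp":[0.0053,0,0.038],"delta_rot":[0,0,0],"fingers":-1},{"dp":[0,0,0],"delta_rot":[0,0,0],"fingers":-1},{"dp":[0,0,0],"delta_rot":[0,0,0],"fingers":-1}]'
python3 -m crank '[{"dp":[0,0.008,0],"delta_rot":[0,0,0],"fingers":-1},{"dp":[0,0.008,0],"delta_rot":[0,0,0],"fingers":-1},{"dp":[0,0.008,0],"delta_rot":[0,0,0],"fingers":-1},{"dp":[0,0.008,0],"delta_rot":[0,0,0],"fingers":-1},{"dp":[0,0.006,0],"delta_rot":[0,0,0],"fingers":-1},{"dp":[0,0,0],"delta_rot":[0,0,0],"fingers":-1}]'
python3 -m crank '[{"dp":[0,0.005,0],"delta_rot":[0,0,-0.004],"fingers":-1},{"dp":[0,0.005,0],"delta_rot":[0,0,-0.004],"fingers":-1},{"dp":[0,0.005,0],"delta_rot":[0,0,-0.004],"fingers":-1},{"dp":[0,0.005,0],"delta_rot":[0,0,-0.004],"fingers":-1},{"dp":[0,0.005,0],"delta_rot":[0,0,-0.004],"fingers":-1},{"dp":[0,0.005,0],"delta_rot":[0,0,-0.004],"fingers":-1},{"dp":[0,0,0],"delta_rot":[0,0,0],"fingers":-1}]'
python3 - <<'E'
from fit import *
p,d,W=cloud("scene"); analyse(W,np.array([.507,-.1973]),np.array([.514,-.301]),.105,.08,"short s")
E
```

```text
t: 11.3
tcp_pos: [0.4577, -0.2657, 0.1756]
tool_rot: [0.723, 0.691, -0.0, -0.002]
force: [-0.1, 0.2, 0.2]
finger_gap: 0.005
gripper_force: 0.0
t: 11.8
tcp_pos: [0.4781, -0.2686, 0.1768]
tool_rot: [0.724, 0.69, 0.0, 0.001]
force: [-0.1, 0.2, -0.6]
finger_gap: 0.001
gripper_force: 0.0
t: 12.38
tcp_pos: [0.4919, -0.2683, 0.1761]
tool_rot: [0.669, 0.743, -0.0, -0.0]
force: [-4.3, -3.2, -0.5]
finger_gap: -0.004
gripper_force: 2.3
short s n 183 z [0.1142 0.1271 0.1321] dir [ 0.096 -0.995] end [ 0.5166 -0.3104]
 tip [ 0.5158 -0.3024] pivot [ 0.5058 -0.1979] press [ 0.5084 -0.278 ] pressdir [0.995 0.096] yaw 0.096
```

The press point is about 10 mm too near the pivot. I'll back off, shift toward the tip and press again.

```bash
python3 -m crank '[{"dp":[0,-0.012,0],"delta_rot":[0,0,0.006],"fingers":-1},{"dp":[0,-0.016,0],"delta_rot":[0,0,0.006],"fingers":-1},{"dp":[0,-0.016,0],"delta_rot":[0,0,0.006],"fingers":-1},{"dp":[-0.01,0,0],"delta_rot":[0,0,0],"fingers":-1},{"dp":[-0.01,0,0],"delta_rot":[0,0,0],"fingers":-1},{"dp":[0,0,0],"delta_rot":[0,0,0],"fingers":-1},{"dp":[0,0,0],"delta_rot":[0,0,0],"fingers":-1}]'
python3 -m crank '[{"dp":[0,0.006,0],"delta_rot":[0,0,0],"fingers":-1},{"dp":[0,0.006,0],"delta_rot":[0,0,0],"fingers":-1},{"dp":[0,0.006,0],"delta_rot":[0,0,-0.004],"fingers":-1},{"dp":[0,0.006,0],"delta_rot":[0,0,-0.004],"fingers":-1},{"dp":[0,0.006,0],"delta_rot":[0,0,-0.004],"fingers":-1},{"dp":[0,0.006,0],"delta_rot":[0,0,-0.004],"fingers":-1},{"dp":[0,0.006,0],"delta_rot":[0,0,-0.004],"fingers":-1},{"dp":[0,0.006,0],"delta_rot":[0,0,-0.004],"fingers":-1},{"dp":[0,0.005,0],"delta_rot":[0,0,-0.004],"fingers":-1},{"dp":[0,0.005,0],"delta_rot":[0,0,-0.004],"fingers":-1},{"dp":[0,0,0],"delta_rot":[0,0,0],"fingers":-1}]'
python3 -m crank '[{"dp":[0,0.004,0],"delta_rot":[0,0,0],"fingers":-1},{"dp":[0,0.004,0],"delta_rot":[0,0,0],"fingers":-1},{"dp":[0,0,0],"delta_rot":[0,0,0],"fingers":-1}]'
```

```text
t: 13.02
tcp_pos: [0.4709, -0.2802, 0.1765]
tool_rot: [0.711, 0.704, 0.0, 0.001]
force: [0.2, -0.1, -0.1]
finger_gap: -0.001
gripper_force: 0.0
t: 13.93
tcp_pos: [0.4989, -0.2782, 0.1762]
tool_rot: [0.635, 0.772, -0.001, 0.0]
force: [-4.5, -4.0, 0.7]
finger_gap: 0.002
gripper_force: 2.6
t: 14.18
tcp_pos: [0.5026, -0.2778, 0.1762]
tool_rot: [0.636, 0.772, -0.001, 0.0]
force: [-4.9, -5.5, 0.9]
finger_gap: -0.002
gripper_force: 3.0
```

```bash
for i in 1; do
python3 -m crank '[{"dp":[0,0.004,0],"delta_rot":[0,0,0],"fingers":-1},{"dp":[0,0,0],"delta_rot":[0,0,0],"fingers":-1}]'
python3 -m crank '[{"dp":[0,0.002,0],"delta_rot":[0,0,0],"fingers":-1},{"dp":[0,0,0],"delta_rot":[0,0,0],"fingers":-1}]'
python3 -m crank '[{"dp":[0,0.002,0],"delta_rot":[0,0,0],"fingers":-1},{"dp":[0,0,0],"delta_rot":[0,0,0],"fingers":-1}]'
python3 -m crank '[{"dp":[0,0.002,0],"delta_rot":[0,0,0],"fingers":-1},{"dp":[0,0,0],"delta_rot":[0,0,0],"fingers":-1}]'
done | grep -E "tcp|force"
```

```text
tcp_pos: [0.5044, -0.2776, 0.1762]
force: [-6.1, -5.7, -1.0]
gripper_force: 3.4
tcp_pos: [0.5052, -0.2774, 0.1762]
force: [-5.7, -4.5, 0.1]
gripper_force: 3.5
tcp_pos: [0.5056, -0.2774, 0.1762]
force: [-8.3, -7.1, 0.5]
gripper_force: 4.4
tcp_pos: [0.5058, -0.2773, 0.1762]
force: [-9.6, -7.4, 0.6]
gripper_force: 5.7
```

```bash
python3 -m crank '[{"dp":[0,0.002,0],"delta_rot":[0,0,0],"fingers":-1},{"dp":[0,0,0],"delta_rot":[0,0,0],"fingers":-1},{"dp":[0,0,0],"delta_rot":[0,0,0],"fingers":-1},{"dp":[0,0,0],"delta_rot":[0,0,0],"fingers":-1},{"dp":[0,0,0],"delta_rot":[0,0,0],"fingers":-1},{"dp":[0,0,0],"delta_rot":[0,0,0],"fingers":-1},{"dp":[0,0,0],"delta_rot":[0,0,0],"fingers":-1},{"dp":[0,0,0],"delta_rot":[0,0,0],"fingers":-1},{"dp":[0,0,0],"delta_rot":[0,0,0],"fingers":-1},{"dp":[0,0,0],"delta_rot":[0,0,0],"fingers":-1},{"dp":[0,0,0],"delta_rot":[0,0,0],"fingers":-1},{"dp":[0,0,0],"delta_rot":[0,0,0],"fingers":-1}]'
python3 - <<'E'
from fit import *
p,d,W=cloud("scene"); analyse(W,np.array([.507,-.1973]),np.array([.532,-.299]),.105,.08,"short s")
analyse(W,np.array([.520,.284]),np.array([.4935,.1159]),.17,.13,"long s")
cv2.imwrite("pics/s6.png",cv2.resize(p[...,::-1],(800,600)))
E
```

```text
t: 15.85
tcp_pos: [0.5061, -0.2773, 0.1762]
tool_rot: [0.635, 0.772, -0.003, -0.002]
force: [-11.0, -8.9, 2.6]
finger_gap: -0.0
gripper_force: 6.8
short s n 198 z [0.1131 0.1264 0.1314] dir [ 0.249 -0.969] end [ 0.5345 -0.3042]
 tip [ 0.5325 -0.2965] pivot [ 0.5064 -0.1948] press [ 0.5215 -0.2735] pressdir [0.969 0.249] yaw 0.251
long s n 531 z [0.1135 0.1267 0.1316] dir [-0.164 -0.987] end [0.4942 0.1106]
 tip [0.4955 0.1184] pivot [0.5233 0.2862] press [0.4971 0.1587] pressdir [ 0.987 -0.164] yaw -0.164
```

View pics/s6.png

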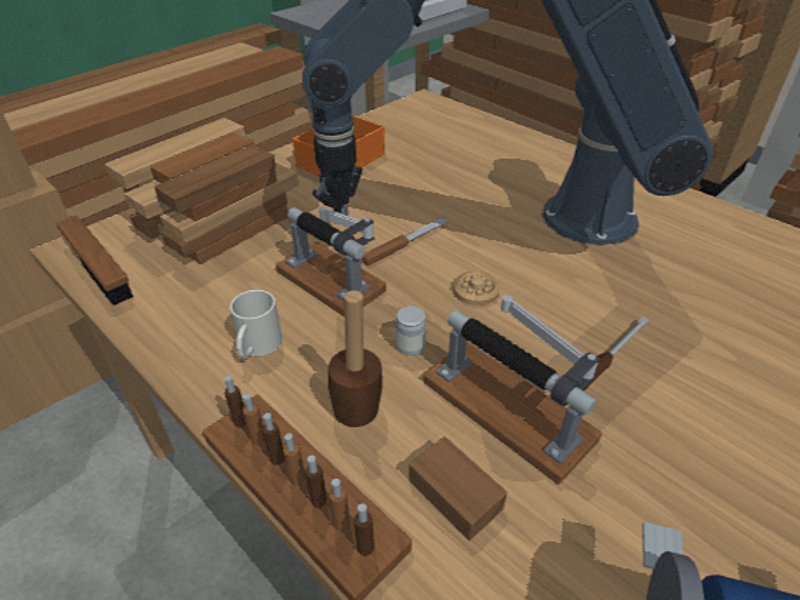

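The short lever is at its stop (0.35 rad turned, held with about 11-14 N), and the long lever is fully out. Nothing has been touched, so I'll hand in.

```bash
python3 -c "
from station import manip
print(manip.sign_off())"
```

```text
the job is handed in; nothing more can be done
None
```

I pressed the long lever to its stop, held it there for well over a second and let it spring fully out; the short lever, after one partial press that I backed off to re-aim, is now held at its stop with about 14 N, and the job is handed in (the mallet looks to have shifted very slightly in the pictures, though the arm was never near it).

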